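# Open the gem scale's spring lid

## Robot

A 6-joint arm with a two-finger parallel gripper is mounted at the origin on the work surface. World frame = base frame: x ahead of the robot, y to its left, z up, the work surface at z = 0. Lengths are in mm, angles in rad, forces in N, time in s.
With the tool pointing down it reaches from about 400 to 825 mm from the base axis. Payload 7 kg.
Tool frame: the origin (TCP) lies at the very end of the fingers, on their centre line; the grasp point (between the pads) lies 19 mm behind it (ctrl.grip_point_offset is the distance from the TCP to the grasp point, in mm); z points along the fingers, y is the line along which they close (so a half turn about z gives the same grasp; the last joint's range is limited). The gripper opens to 85 mm and grips with 20 to 120 N. Pads are 22 mm wide; open, the fingers measure 114 mm over their backs; the gripper's body (76 mm by 85 mm) begins 54 mm behind the grasp point. The pads swing forward as they close: fully open they stand 13 mm farther back than shut.
Start: joints at [-0.934, 0.359, 0.012, 0, -1.224, -0.288], TCP at [230.668, -634.34, 231.302] pointing down, gripper open.
Joint ranges: [-3.07, 3.07], [-1.43, 2.12], [-1.02, 1.25], [-3.03, 1.67], [-3.05, -0], [-3.03, 3.03]. Speed limits (rad/s): [2.39, 2.39, 3.01, 3.14, 3.14, 3.14].

## Interface

Orientations are given as a unit quaternion [w, x, y, z].
In Python, from plant import ctrl gives the robot as it stands.
- The arm moves only by the tool carry_out, never from a script. Its argument "commands" is a list of rows, each an object with "slide": the shift along the tool's x, y, z in m, a list of three; "spin": the turn about the tool's z in rad; "grip": the opening in per cent of the stroke, from 0 (shut) to 100 (fully open). A call has 1 to 8 rows; each row shifts and turns the commanded pose from where the row before left it, along the tool's axes as they then stand; what a row does not reach is not made up. A row lasts 1/8 s, in which the tool goes at most 62.5 mm and 10.7 degrees, less where a joint would pass 70% of its speed; a pose out of reach is approached as far as the arm can. A call with a gripper value outside its range is refused whole. The fingers move at their own pace and stop on an object; "squeeze" is the grip in N (left out, the last holds). Time passes only in rows, so rows that do not move let the fingers close. It gives the time, the measured TCP pose, the force, the opening and the grip force at its end, in the units of the state.
- ctrl.read_state(): the state, without advancing time (a new reading comes with each control period).
- ctrl.camera(name): name is "side" or "top" or "wrist"; returns the picture (420x560x3 uint8, red, green, blue); there is no depth.
- ctrl.camera_info(name): a dict with "fov_y" (degrees; the focal length in pixels is half the picture's height over the tangent of half this angle, whatever the lens; pixels are square), "cx", "cy" (the principal point, pixels), "k1" (the pictures are not rectified: a ray, as slopes to the right and down, at radius r is drawn at 1 + k1 r^2 times it, then the intrinsics apply), "R" (3x3) and "t" (3): a world point X has camera coordinates R X + t. Camera axes: x right, y down, z forward; pixel columns grow to the right and rows downward; lengths in mm; the calibration is good to about 2 mm. A picture is of the moment at which its call begins: read the wrist's pose just before it. camera_info takes no time and is no camera call; for the wrist camera it gives the pose at the moment of the call.
- ctrl.sign_off(): hands the job in; it is judged then, once.
The state is a dict: "t": time; "joint_positions": joint angles; "qvel": joint speeds; "tau": joint torques, N m; "tool_pos": TCP position; "orientation": TCP orientation; "ft_force": force on the tool from outside, world axes, zero at the start; "wrist_torque": the same for the moment, N m; "finger_gap": finger opening in mm; "finger_force": force on a finger pad.
Only numpy, scipy, OpenCV 4.12 (cv2) and the standard library are available. Lean on these libraries where they do the work, as an engineer would, in place of code of your own. Each camera call takes 0.05 s, during which the arm holds its last target. There are 200 camera calls.

## Task

Open the gem scale, the box with the display panel beside its lid, so that a stone can be weighed: press its release tab until the lid springs up by itself, then push the lid right back until it is fully open, and come away. Fingertip work only, nothing needs gripping: lift and carry nothing, do not touch the weighing pan or shove the scale about, leave the smaller case shut and everything else where it stands.

Things in the scene. Friction and masses are not known exactly. Their poses are not given: they have to be found in the camera images.
- scale_tab_pad (a point): centre of the top face of the scale's release tab: a level steel pad, 42 mm deep (along the scale's x), 34 wide, 6 thick, jutting from the middle of the front, top 36 mm above the bench; its hook rises 24 mm behind this point, its pivot lies 34 mm behind. Pressed down here with about 3 N it sinks: the hook lets go after 5 mm, stop at 8 mm; springs back when let go. Moves with the tab
- scale_tab (a joint): angle of the scale's release tab in rad: 0 at rest, grows as its pad is pressed down, lets go of the lid at about 0.13, stop at 0.25
- scale_lid (a joint): angle of the scale's lid in rad: 0 shut, 1.85 fully open at its stop, leaning back beyond upright. Once the tab lets go, a spring plunger lifts it to about 0.43 by itself in half a second. From there it must be pushed (about 1 N at the front edge); let go before about 1 rad it sinks back on to the plunger, beyond that hinge friction keeps it where it is left
- scale_hinge (a point): middle of the hinge line of the scale's lid, 55 mm above the bench at the rear edge of the scale, 60 mm behind the scale's origin; fixed to the housing, axes as the scale's: x points from the tab to the hinge, y is the hinge line, z up
- scale_lid_edge (a point): middle of the lower edge of the lid's front, 120 mm from the hinge line; shut, it lies 55 mm above the bench; moves with the lid. The lid is a flat plate 120 x 110 mm, 7 mm thick; a lip 50 mm wide sticks out 5 mm in front of this point
- scale: the gem scale: grey housing 120 mm deep, 110 wide with a flat aluminium lid, and on one side only (its -y side) a white panel 50 mm wide with a small display and three keys, level with the housing; top of the lid 62 mm above the bench. Loose on rubber feet, about 2 kg. Origin under the middle of the part the lid covers; x points from the front (tab) to the hinge, z up
- scale_pan: the weighing pan inside the scale under the lid: steel disc 64 mm across, its top 33 mm above the bench, origin under its centre 16 mm above the bench
- case: a stone case of like make but smaller and without side panel: 100 mm deep, 75 mm wide, lid top 57 mm above the bench, with the same kind of tab in front (pad 42 mm deep, centred 89 mm in front of the origin); it stays shut. Loose, 1.6 kg. Origin under its middle, x from front to hinge
- case_tab (a joint): angle of the stone case's release tab in rad: 0 at rest, lets go at about 0.13
- case_lid (a joint): angle of the stone case's lid in rad: 0 shut
- charcoal: black charcoal block 60 x 30 x 24 mm, between the two boxes; origin under its centre
- stone_jar: small glass jar with metal cap, 32 mm across, 36 mm high, between the two boxes; origin under its centre
- bowl: teal ceramic bowl, 100 mm across, 45 mm high, at the back; origin under its centre
- bangle: brass bangle lying flat, 68 mm across, 8 mm high; origin under its centre
- tweezers: steel tweezers lying flat, 146 mm long, 6 mm high; origin under the middle
- flux: white plastic bottle with yellow cap, 52 mm across, 100 mm high; origin under its centre
- mandrel: steel ring cone on a round foot, 52 mm across, 90 mm high; origin under its centre

How it is judged:
By the outcome, as a careful person would: the job done as asked, in the order asked, and still so for the second after the job is handed in, with the robot touching nothing.
It also fails if it takes over 40 s, if anything falls off the work surface, if the arm or the gripper's body presses on something with over 40 N, if the wrist force passes 120 N, or if a joint passes its speed limit or range.

## Working session

There is one attempt and no reset: what is moved stays moved. The work goes in short steps, Python scripts to look and compute and a tool call to move; the robot and the scene stay as the last step left them, time stands still between calls to the robot, and variables do not carry over. Pictures are saved under pics/ and viewed, at most 10 in all, crops included, and the job is handed in when it is done.

Besides the shell and the picture viewer there is one more tool, called after "Call:" as name(argument=value, ...), one argument or row to a line, values as JSON. carry_out: Moves the arm, as the interface text tells. Its arguments: {"type":"object","properties":{"commands":{"type":"array","items":{"type":"object","properties":{"slide":{"type":"array","items":{"type":"number"}},"spin":{"type":"number"},"grip":{"type":"number"}}}},"squeeze":{"type":"number"}},"required":["commands"]}

```bash
mkdir -p pics
cat > h.py <<'E'
import numpy as np, cv2
from plant import ctrl
def snap(n,f):
    im=ctrl.camera(n); cv2.imwrite('pics/'+f,im[:,:,::-1]); return im
def cam(n):
    c=ctrl.camera_info(n); f=210/np.tan(np.radians(c['fov_y'])/2)
    return c,np.array([[f,0,c['cx']],[0,f,c['cy']],[0,0,1]]),np.array([c['k1'],0,0,0.]),np.array(c['R']),np.array(c['t'],float)
def ray(n,uv,ci=None):
    c,K,d,R,t=ci or cam(n)
    p=cv2.undistortPoints(np.array(uv,float).reshape(-1,1,2),K,d).reshape(-1,2)
    return -R.T@t, np.c_[p,np.ones(len(p))]@R
def onz(n,uv,z,ci=None):
    o,d=ray(n,uv,ci); return o+d*((z-o[2])/d[:,2:3])
def proj(n,X,ci=None):
    c,K,d,R,t=ci or cam(n)
    return cv2.projectPoints(np.array(X,float).reshape(-1,1,3),cv2.Rodrigues(R)[0],t,K,d)[0].reshape(-1,2)
E
python3 - <<'E'
from h import *
for n in('top','side'): snap(n,n+'1.png'); c=cam(n); print(n,(-c[3].T@c[4]).round(),c[0]['k1'])
s=ctrl.read_state(); print(s['t'],s['tool_pos'],s['orientation'],s['finger_gap'])
E
```

```text
top [ 442.    8. 1070.] -0.08888097971108733
side [200. 828. 897.] -0.07111746187449405
0.1 [ 230.5055801  -633.96037934  230.4830365 ] [-2.00238290e-04 -1.73449225e-01  9.84842533e-01  7.14548297e-04] 85.35582457798075
```

View pics/top1.png

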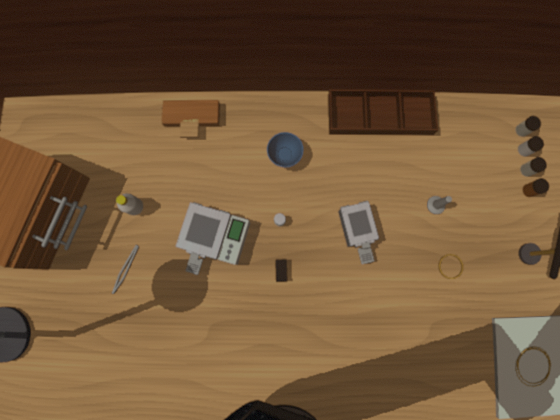

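View pics/side1.png

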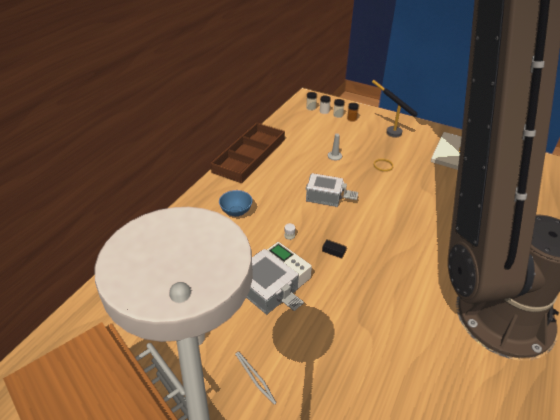

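The top view shows the scale at about (205,232), its panel at (234,240) and its tab at (195,264). The case is at (360,225). In the side view the scale is at about (270,275). I'll enlarge the scale.

Run:
```python
from h import *
im=cv2.imread('pics/top1.png'); a=cv2.resize(im[195:280,170:255],None,fx=6,fy=6,interpolation=cv2.INTER_CUBIC)
im=cv2.imread('pics/side1.png'); b=cv2.resize(im[235:320,235:320],None,fx=6,fy=6,interpolation=cv2.INTER_CUBIC)
cv2.imwrite('pics/c.png',cv2.resize(np.hstack([a,b]),(800,400)))
```

```text
(no output)
```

View pics/c.png

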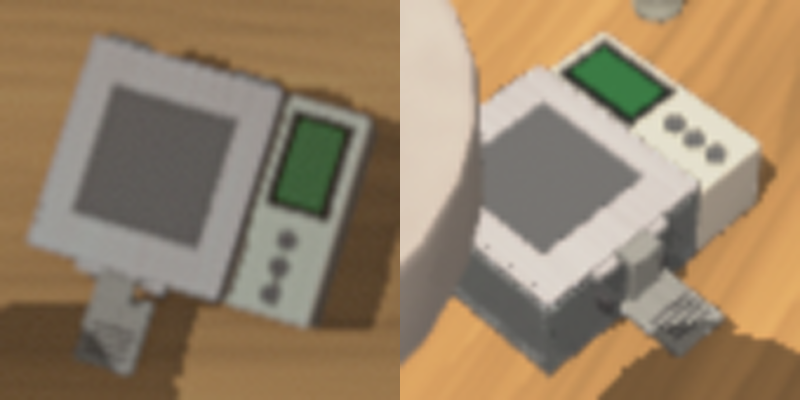

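The crop shows the lid's top corners at about (98,35), (285,88), (218,302) and (28,243) in crop pixels. The pad's front corners are at (75,362) and (130,375). The panel is on the right, which is −y as described.

```bash
cat >> h.py <<'E'
def pose():
    s=400/85
    px=lambda L:[(170+x/s-.5,195+y/s-.5) for x,y in L]
    P=onz('top',px([(98,35),(285,88),(218,302),(28,243)]),62)   # RL RR FR FL
    m=np.array([(60,55),(60,-55),(-60,-55),(-60,55)],float)
    q=P[:,:2]; c=q.mean(0); M=m.T@(q-c); th=np.arctan2(M[0,1]-M[1,0],M[0,0]+M[1,1])
    return c,th,P,px
def W(X,c,th):
    X=np.array(X,float); r=np.array([[np.cos(th),-np.sin(th)],[np.sin(th),np.cos(th)]])
    return np.r_[c+r@X[:2],X[2]]
E
python3 - <<'E'
from h import *
c,th,P,px=pose(); print(P.round(),c,np.degrees(th))
print([np.linalg.norm(P[i]-P[i-1]).round() for i in range(4)])
T=onz('top',px([(75,362),(130,375)]),36); print('pad front',T.round(),np.linalg.norm(T[0]-T[1]))
ob=onz('top',px([(372,118),(312,327)]),55); print('panel',ob.round(), [W(v,c,th).round() for v in((60,-105,55),(-60,-105,55))])
r=np.array([np.cos(th),np.sin(th)])
print('pad front along x', [(t[:2]-c)@r for t in T],[(t[:2]-c)@np.array([-r[1],r[0]]) for t in T])
# side-view check: right crop lid corners FR (695,185)->,FL(548,300), tab front (680,353),(722,318)
s=400/85
f=lambda L:[(235+(x-400)/s-.5,235+y/s-.5) for x,y in L]
print(onz('side',f([(697,183),(547,302)]),62).round(), onz('side',f([(682,353),(722,318)]),36).round())
E
```

```text
[[633. 241.  62.]
 [603. 137.  62.]
 [486. 171.  62.]
 [518. 275.  62.]] [559.95562805 205.72297368] -16.399766877426746
[np.float64(120.0), np.float64(108.0), np.float64(121.0), np.float64(109.0)]
pad front [[454. 253.  36.]
 [447. 223.  36.]] 31.516858079583443
panel [[587.  89.  55.]
 [474. 120.  55.]] [array([588.,  88.,  55.]), array([473., 122.,  55.])]
pad front along x [np.float64(-114.72196666432622), np.float64(-112.6552559188105)] [np.float64(15.823127223895865), np.float64(-15.625895811851592)]
[[489. 173.  62.]
 [519. 276.  62.]] [[456. 254.  36.]
 [448. 226.  36.]]
```

The two views agree within 3 mm, and the sizes come out at 120 x 109 mm with a 32 mm pad. The pad centre is about 93 mm in front of the scale's origin. First I'll shut the fingers and turn the tool so its x axis runs along −scale x.

Call:
carry_out(
  commands=[
    {"spin": 0.159,"grip": 0},
    {"spin": 0.159,"grip": 0},
    {"spin": 0.159,"grip": 0},
    {"spin": 0.158,"grip": 0},
  ],
  squeeze=20,
)

```text
schema error: expected keys slide, spin, grip
```

```bash
cat >> h.py <<'E'
from scipy.spatial.transform import Rotation as Ro
C=np.array([561,206.5]);TH=np.radians(-16.4)
def st():
    s=ctrl.read_state(); q=s['orientation']; R=Ro.from_quat([*q[1:],q[0]]).as_matrix(); p=np.array(s['tool_pos'])
    r=np.array([np.cos(TH),np.sin(TH)]); d=p[:2]-C
    print('t',s['t'],'tcp',p.round(1),'scale frame',(d@r).round(1),(d@[-r[1],r[0]]).round(1),'yaw err deg',np.degrees(np.arctan2(R[1,1],R[0,1]))-90-np.degrees(TH),'F',np.round(s['ft_force'],1),'gap',s['finger_gap'],'j',np.round(s['joint_positions'],2)); return p,R
def to(*X):
    p,R=st()
    for x in X:
        w=W(x,C,TH) if len(x)==3 else np.array(x[:3]); print(x,w.round(1),'tool delta mm',(R.T@(w-p)).round(1)); p=w
E
python3 -c "
from h import *
to((450,-330,200,1),(520,-60,180,1),(-101,0,100),(-101,0,50))"
```

```text
t 0.1 tcp [ 230.5 -634.   230.5] scale frame -79.8 -899.6 yaw err deg 36.37684974945984 F [-0.7 -1.1  0.8] gap 85.35582457798075 j [-0.93  0.36  0.01 -0.   -1.22 -0.29]
(450, -330, 200, 1) [ 450 -330  200] tool delta mm [-310.1  210.6   30.7]
(520, -60, 180, 1) [520 -60 180] tool delta mm [-158.   229.8   20.3]
(-101, 0, 100) [464.1 235.  100. ] tool delta mm [-48.3 296.2  80.4]
(-101, 0, 50) [464.1 235.   50. ] tool delta mm [-0.  -0.1 50. ]
```

Call:
carry_out(
  commands=[
    {"slide": [0,0,0],"spin": 0.159,"grip": 0},
    {"slide": [0,0,0],"spin": 0.159,"grip": 0},
    {"slide": [0,0,0],"spin": 0.159,"grip": 0},
    {"slide": [0,0,0],"spin": 0.158,"grip": 0},
  ],
  squeeze=20,
)

```text
t: 0.6
tool_pos: [230.6, -634.0, 230.7]
orientation: [-0.0, 0.145, 0.989, 0.0]
ft_force: [0.5, -0.3, 0.7]
finger_gap: 12.5
finger_force: 0.0
```

```bash
python3 -c "
from h import *
to((450,-330,200,1),(520,-60,180,1),(-101,0,100),(-101,0,50))"
```

```text
t 0.6 tcp [ 230.6 -634.   230.7] scale frame -79.7 -899.6 yaw err deg -0.3031072391082503 F [ 0.5 -0.3  0.7] gap 12.513384678430771 j [-0.93  0.36  0.01 -0.   -1.22 -0.93]
(450, -330, 200, 1) [ 450 -330  200] tool delta mm [-122.8  354.3   30.9]
(520, -60, 180, 1) [520 -60 180] tool delta mm [ 10.5 278.7  20.2]
(-101, 0, 100) [464.1 235.  100. ] tool delta mm [138.3 266.4  80.3]
(-101, 0, 50) [464.1 235.   50. ] tool delta mm [-0. -0. 50.]
```

Call:
carry_out(
  commands=[
    {"slide": [-0.015,0.044,0.004],"spin": 0,"grip": 0},
    {"slide": [-0.015,0.044,0.004],"spin": 0,"grip": 0},
    {"slide": [-0.015,0.044,0.004],"spin": 0,"grip": 0},
    {"slide": [-0.015,0.044,0.004],"spin": 0,"grip": 0},
    {"slide": [-0.015,0.044,0.004],"spin": 0,"grip": 0},
    {"slide": [-0.015,0.044,0.004],"spin": 0,"grip": 0},
    {"slide": [-0.015,0.044,0.004],"spin": 0,"grip": 0},
    {"slide": [-0.015,0.044,0.004],"spin": 0,"grip": 0},
  ],
)

```text
t: 1.6
tool_pos: [445.7, -329.1, 199.0]
orientation: [-0.0, 0.143, 0.99, 0.0]
ft_force: [0.1, 0.2, -0.5]
finger_gap: 0.1
finger_force: 0.0
```

Call:
carry_out(
  commands=[
    {"slide": [0.002,0.046,0.003],"spin": 0,"grip": 0},
    {"slide": [0.002,0.046,0.003],"spin": 0,"grip": 0},
    {"slide": [0.002,0.046,0.003],"spin": 0,"grip": 0},
    {"slide": [0.002,0.046,0.003],"spin": 0,"grip": 0},
    {"slide": [0.002,0.046,0.003],"spin": 0,"grip": 0},
    {"slide": [0.002,0.046,0.003],"spin": 0,"grip": 0},
  ],
)

```text
t: 2.35
tool_pos: [511.5, -60.9, 181.1]
orientation: [-0.0, 0.143, 0.99, -0.0]
ft_force: [0.9, 0.4, -0.4]
finger_gap: 0.0
finger_force: 0.0
```

```bash
python3 -c "
from h import *
to((-101,0,140),(-101,0,50))"
```

```text
t 2.35 tcp [511.5 -60.9 181.1] scale frame 28.0 -270.5 yaw err deg 0.004948290013523149 F [ 0.9  0.4 -0.4] gap 0.013411087916494173 j [ 0.26  0.14 -0.41 -0.   -1.03 -2.12]
(-101, 0, 140) [464.1 235.  140. ] tool delta mm [129.  270.5  41.1]
(-101, 0, 50) [464.1 235.   50. ] tool delta mm [-0.  0. 90.]
```

Call:
carry_out(
  commands=[
    {"slide": [0.022,0.045,0.006],"spin": 0,"grip": 0},
    {"slide": [0.022,0.045,0.007],"spin": 0,"grip": 0},
    {"slide": [0.022,0.045,0.007],"spin": 0,"grip": 0},
    {"slide": [0.022,0.045,0.007],"spin": 0,"grip": 0},
    {"slide": [0.022,0.045,0.007],"spin": 0,"grip": 0},
    {"slide": [0.019,0.0455,0.007],"spin": 0,"grip": 0},
    {"slide": [0,0,0],"spin": 0,"grip": 0},
  ],
)

```text
t: 3.22
tool_pos: [463.5, 236.1, 139.5]
orientation: [-0.0, 0.141, 0.99, -0.0]
ft_force: [0.2, -1.2, -0.1]
finger_gap: 0.4
finger_force: 0.0
```

```bash
python3 -c "
from h import *
to((-101,0,55),(-101,0,38))
im=snap('top','top2.png'); a=snap('side','side2.png')
cv2.imwrite('pics/d.png',np.hstack([cv2.resize(im[180:300,140:260],(400,400)),cv2.resize(a[200:340,210:350],(400,400))])[:,:,::-1])"
```

```text
t 3.225 tcp [463.5 236.1 139.5] scale frame -101.8 0.8 yaw err deg 0.19827367678706054 F [ 0.2 -1.2 -0.1] gap 0.4208529284724724 j [ 0.85  0.19 -0.45 -0.   -0.93 -2.7 ]
(-101, 0, 55) [464.1 235.   55. ] tool delta mm [-0.9 -0.8 84.5]
(-101, 0, 38) [464.1 235.   38. ] tool delta mm [-0.  0. 17.]
```

View pics/d.png

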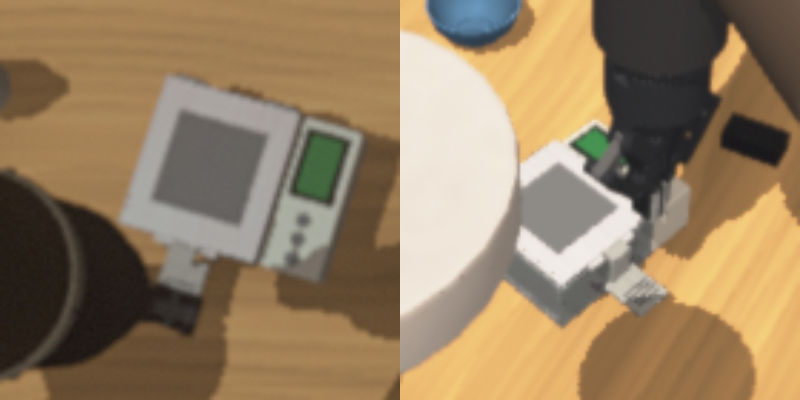

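The left crop shows the gripper over the pad, with the fingertip at about (180,305). The lid and scale haven't moved. Next I'll descend to just above the pad.

Call:
carry_out(
  commands=[
    {"slide": [0,-0.0008,0.03],"spin": 0,"grip": 0},
    {"slide": [0,0,0.03],"spin": 0,"grip": 0},
    {"slide": [0,0,0.025],"spin": 0,"grip": 0},
    {"slide": [0,0,0.015],"spin": 0,"grip": 0},
    {"slide": [0,0,0],"spin": 0,"grip": 0},
  ],
)

```text
t: 3.95
tool_pos: [463.7, 231.7, 39.7]
orientation: [-0.001, 0.143, 0.99, -0.001]
ft_force: [0.6, 0.0, -0.4]
finger_gap: -0.1
finger_force: 0.0
```

Call:
carry_out(
  commands=[
    {"slide": [0,0,0.004],"spin": 0,"grip": 0},
    {"slide": [0,0,0.002],"spin": 0,"grip": 0},
    {"slide": [0,0,0.002],"spin": 0,"grip": 0},
    {"slide": [0,0,0.001],"spin": 0,"grip": 0},
    {"slide": [0,0,0],"spin": 0,"grip": 0},
  ],
)

```text
t: 4.58
tool_pos: [464.3, 233.1, 31.6]
orientation: [0.0, 0.142, 0.99, 0.0]
ft_force: [0.3, 0.1, 2.8]
finger_gap: 0.2
finger_force: 1.6
```

```bash
python3 -c "
from h import *
st()
a=snap('side','side3.png');b=cv2.imread('pics/side2.png')[:,:,::-1]
print(np.abs(a.astype(int)-b)[240:310,250:285].mean())"
```

```text
t 4.575 tcp [464.3 233.1  31.6] scale frame -100.3 -1.7 yaw err deg 0.018404577991042004 F [0.3 0.1 2.8] gap 0.1585566723121059 j [ 0.84  0.33 -0.57  0.   -0.67 -2.7 ]
39.22027210884354
```

Call:
carry_out(
  commands=[
    {"slide": [0,0,0.0015],"spin": 0,"grip": 0},
    {"slide": [0,0,0.0015],"spin": 0,"grip": 0},
    {"slide": [0,0,0.001],"spin": 0,"grip": 0},
    {"slide": [0,0,0],"spin": 0,"grip": 0},
    {"slide": [0,0,0],"spin": 0,"grip": 0},
    {"slide": [0,0,0],"spin": 0,"grip": 0},
  ],
)

```text
t: 5.38
tool_pos: [464.6, 233.2, 28.3]
orientation: [0.001, 0.142, 0.99, 0.0]
ft_force: [-0.9, -0.5, 14.8]
finger_gap: -0.2
finger_force: 6.8
```

```bash
python3 -c "
from h import *
st()
im=snap('top','top4.png'); a=snap('side','side4.png')
cv2.imwrite('pics/e.png',np.hstack([cv2.resize(im[180:300,140:260],(400,400)),cv2.resize(a[200:340,210:350],(400,400))])[:,:,::-1])"
```

```text
t 5.375 tcp [464.6 233.2  28.3] scale frame -100.0 -1.6 yaw err deg 0.037485384146869194 F [-0.9 -0.5 14.8] gap -0.2079618644914609 j [ 0.84  0.33 -0.57  0.   -0.66 -2.7 ]
```

View pics/e.png

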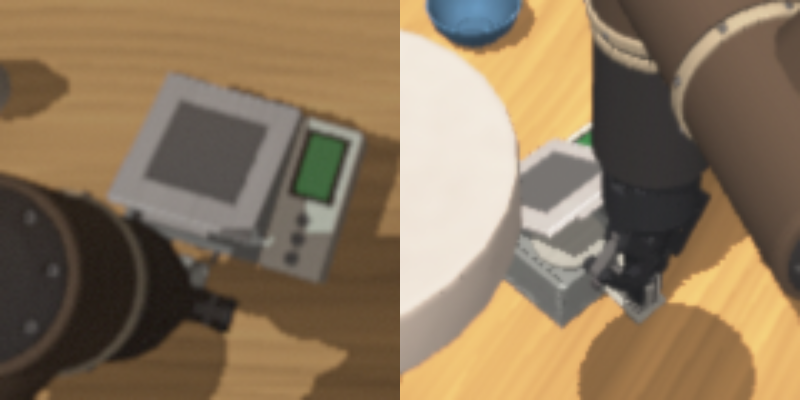

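The lid has sprung up: in the left crop its front edge is raised and in the right crop the pan shows beneath it. The pad is at its stop with 15 N on it. I'll lift off, back away and come up in front of the lip.

Call:
carry_out(
  commands=[
    {"slide": [0,0,-0.008],"spin": 0,"grip": 0},
    {"slide": [0,0,-0.008],"spin": 0,"grip": 0},
    {"slide": [0.012,0.001,0],"spin": 0,"grip": 0},
    {"slide": [0,0,-0.02],"spin": 0,"grip": 0},
    {"slide": [0,0,-0.02],"spin": 0,"grip": 0},
    {"slide": [0,0,0],"spin": 0,"grip": 0},
  ],
)

```text
t: 6.22
tool_pos: [452.4, 237.7, 84.2]
orientation: [0.0, 0.142, 0.99, 0.001]
ft_force: [-0.2, -0.3, -0.5]
finger_gap: 0.2
finger_force: 0.0
```

```bash
python3 -c "
from h import *
st()
q=[]
for th in (.40,.5,.6,.7,.8,.9,1.0,1.1,1.2,1.3,1.4,1.5,1.6,1.7,1.8):
    p=np.array([60-125*np.cos(th)-11,55+125*np.sin(th)-25]); q.append(p)
    if th>1.5:
        z=150-(th-1.5)*40; p=np.array([60+(z-55)*np.tan(th-np.pi/2)-11,z])
    print(th,p.round(1))
im=snap('top','top5.png'); a=snap('side','side5.png')
cv2.imwrite('pics/f.png',np.hstack([cv2.resize(im[180:300,140:260],(400,400)),cv2.resize(a[200:340,210:350],(400,400))])[:,:,::-1])"
```

```text
t 6.225 tcp [452.4 237.7  84.2] scale frame -113.0 -0.7 yaw err deg 0.0167198347577866 F [-0.2 -0.3 -0.5] gap 0.16578728582370791 j [ 0.87  0.24 -0.54 -0.   -0.79 -2.73]
0.4 [-66.1  78.7]
0.5 [-60.7  89.9]
0.6 [-54.2 100.6]
0.7 [-46.6 110.5]
0.8 [-38.1 119.7]
0.9 [-28.7 127.9]
1.0 [-18.5 135.2]
1.1 [ -7.7 141.4]
1.2 [  3.7 146.5]
1.3 [ 15.6 150.4]
1.4 [ 27.8 153.2]
1.5 [ 40.2 154.7]
1.6 [ 51.7 146. ]
1.7 [ 60.3 142. ]
1.8 [ 68.4 138. ]
```

View pics/f.png

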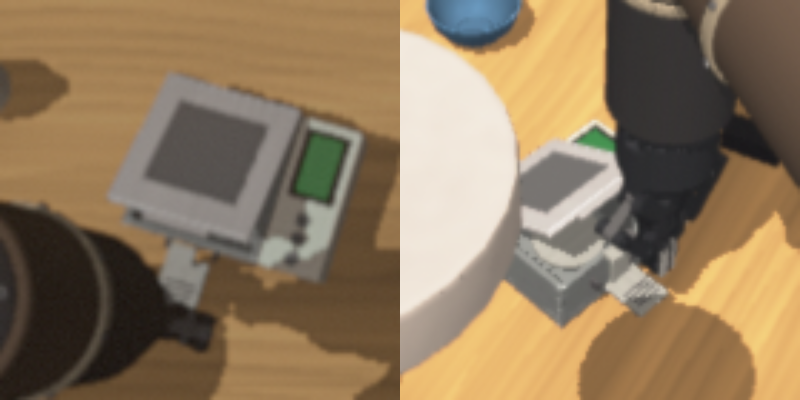

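The lid is resting half up, with its front-left corner at about (110,195) in the crop. The tab is back up and the finger is clear in front. I'll move in to the lip and follow its arc.

Call:
carry_out(
  commands=[
    {"slide": [-0.023,0,0],"spin": 0,"grip": 0},
    {"slide": [-0.015,-0.0007,0.002],"spin": 0,"grip": 0},
    {"slide": [-0.009,0,0.003],"spin": 0,"grip": 0},
    {"slide": [-0.0055,0,-0.011],"spin": 0,"grip": 0},
    {"slide": [-0.0065,0,-0.0107],"spin": 0,"grip": 0},
    {"slide": [-0.0076,0,-0.0099],"spin": 0,"grip": 0},
  ],
)

```text
t: 7.08
tool_pos: [516.6, 217.6, 111.1]
orientation: [0.0, 0.143, 0.99, 0.0]
ft_force: [0.2, 0.5, -1.1]
finger_gap: 0.0
finger_force: 0.4
```

```bash
python3 -c "
from h import *
st()
im=snap('top','top6.png'); a=snap('side','side6.png')
cv2.imwrite('pics/g.png',np.hstack([cv2.resize(im[180:300,140:260],(400,400)),cv2.resize(a[200:340,210:350],(400,400))])[:,:,::-1])"
```

```text
t 7.075 tcp [516.6 217.6 111.1] scale frame -45.7 -1.9 yaw err deg 0.0147740935970333 F [ 0.2  0.5 -1.1] gap 0.007432490997373892 j [ 0.75  0.28 -0.4  -0.   -0.89 -2.6 ]
```

View pics/g.png

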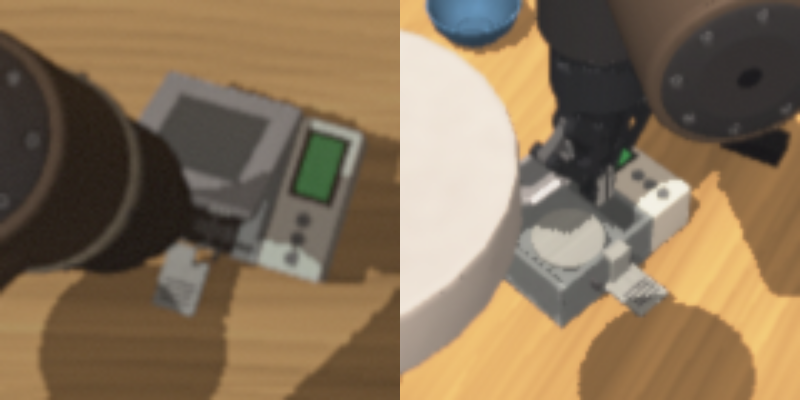

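The finger is lifting the lid edge: the pan is exposed in the side crop and the lid is steeper. The contact force is small, so I'll continue the arc.

Call:
carry_out(
  commands=[
    {"slide": [-0.008,0.001,-0.0087],"spin": 0,"grip": 0},
    {"slide": [-0.0094,0,-0.0082],"spin": 0,"grip": 0},
    {"slide": [-0.0102,0,-0.0073],"spin": 0,"grip": 0},
    {"slide": [-0.0108,0,-0.0062],"spin": 0,"grip": 0},
    {"slide": [-0.0114,0,-0.0051],"spin": 0,"grip": 0},
    {"slide": [-0.0119,0,-0.0039],"spin": 0,"grip": 0},
    {"slide": [-0.0122,0,-0.0028],"spin": 0,"grip": 0},
    {"slide": [-0.0124,0,-0.0015],"spin": 0,"grip": 0},
  ],
)

```text
t: 8.18
tool_pos: [600.3, 193.9, 153.6]
orientation: [-0.0, 0.143, 0.99, -0.0]
ft_force: [-0.5, 1.1, -0.1]
finger_gap: -0.5
finger_force: 0.2
```

Call:
carry_out(
  commands=[
    {"slide": [-0.006,0,0.002],"spin": 0,"grip": 0},
    {"slide": [-0.006,0,0.002],"spin": 0,"grip": 0},
    {"slide": [-0.006,0,0.002],"spin": 0,"grip": 0},
    {"slide": [-0.005,0,0.002],"spin": 0,"grip": 0},
    {"slide": [-0.003,0,0.002],"spin": 0,"grip": 0},
    {"slide": [0,0,0],"spin": 0,"grip": 0},
  ],
)

```text
t: 8.93
tool_pos: [624.5, 186.8, 143.3]
orientation: [-0.0, 0.143, 0.99, -0.0]
ft_force: [-0.7, -1.1, -0.5]
finger_gap: -0.1
finger_force: 0.0
```

```bash
python3 -c "
from h import *
st()
im=snap('top','top7.png'); a=snap('side','side7.png')
cv2.imwrite('pics/i.png',np.hstack([cv2.resize(im[180:300,140:260],(400,400)),cv2.resize(a[200:340,210:350],(400,400))])[:,:,::-1])"
```

```text
t 8.925 tcp [624.5 186.8 143.3] scale frame 66.5 -1.0 yaw err deg -0.004491156160732146 F [-0.7 -1.1 -0.5] gap -0.07912578148621299 j [ 0.59  0.39 -0.16 -0.   -1.03 -2.45]
```

View pics/i.png

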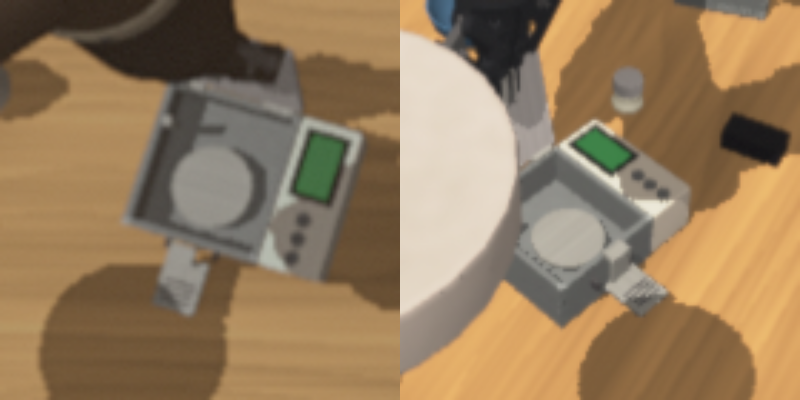

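The lid is past upright and the scale hasn't moved. I'll creep on until the stop pushes back; that should come at about x = 74.

Call:
carry_out(
  commands=[
    {"slide": [-0.003,0,0],"spin": 0,"grip": 0},
    {"slide": [-0.003,0,0],"spin": 0,"grip": 0},
    {"slide": [-0.001,0,0],"spin": 0,"grip": 0},
    {"slide": [0,0,0],"spin": 0,"grip": 0},
  ],
)

```text
t: 9.52
tool_pos: [631.2, 184.9, 143.6]
orientation: [0.0, 0.143, 0.99, -0.0]
ft_force: [-0.5, -0.6, -0.2]
finger_gap: -0.3
finger_force: 0.0
```

Call:
carry_out(
  commands=[
    {"slide": [-0.001,0,0],"spin": 0,"grip": 0},
    {"slide": [0,0,0],"spin": 0,"grip": 0},
  ],
)

```text
t: 9.78
tool_pos: [632.1, 184.6, 143.6]
orientation: [0.0, 0.143, 0.99, -0.0]
ft_force: [0.7, -0.4, -0.5]
finger_gap: 0.0
finger_force: 0.0
```

Call:
carry_out(
  commands=[
    {"slide": [-0.001,0,0],"spin": 0,"grip": 0},
    {"slide": [0,0,0],"spin": 0,"grip": 0},
  ],
)

```text
t: 10.02
tool_pos: [633.1, 184.4, 143.6]
orientation: [0.0, 0.143, 0.99, 0.0]
ft_force: [0.5, -0.9, 0.6]
finger_gap: -0.0
finger_force: 0.0
```

Call:
carry_out(
  commands=[
    {"slide": [-0.001,0,0],"spin": 0,"grip": 0},
    {"slide": [0,0,0],"spin": 0,"grip": 0},
  ],
)

```text
t: 10.28
tool_pos: [633.9, 184.1, 143.5]
orientation: [-0.0, 0.143, 0.99, -0.0]
ft_force: [-1.6, 0.8, 0.0]
finger_gap: 0.1
finger_force: 0.7
```

```bash
python3 -c "
from h import *
st()
im=snap('top','top8.png')
cv2.imwrite('pics/j.png',cv2.resize(im[170:270,150:270],(720,600),interpolation=cv2.INTER_CUBIC)[:,:,::-1])"
```

```text
t 10.275 tcp [633.9 184.1 143.5] scale frame 76.2 -0.9 yaw err deg -0.001030497689889387 F [-1.6  0.8  0. ] gap 0.13024757553116215 j [ 0.58  0.4  -0.14 -0.   -1.04 -2.43]
```

View pics/j.png

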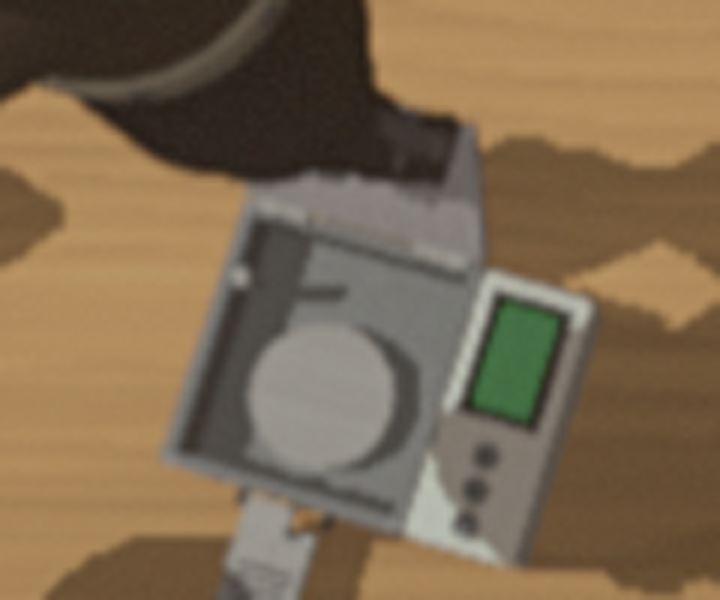

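The lid leans back in the top view, with its right edge running from (480,270) up to (475,125). The force is just starting to show, so I'll press a little more to confirm the stop.

Call:
carry_out(
  commands=[
    {"slide": [-0.001,0,0],"spin": 0,"grip": 0},
    {"slide": [0,0,0],"spin": 0,"grip": 0},
  ],
)

```text
t: 10.58
tool_pos: [634.2, 183.9, 143.4]
orientation: [-0.001, 0.143, 0.99, -0.0]
ft_force: [-4.7, 0.8, 2.7]
finger_gap: 0.2
finger_force: 2.9
```

The force rose to 5 N with hardly any travel, so the lid is at its stop. Now I'll come away.

Call:
carry_out(
  commands=[
    {"slide": [0.005,0,0],"spin": 0,"grip": 0},
    {"slide": [0.015,0,0],"spin": 0,"grip": 0},
    {"slide": [0.03,0,-0.01],"spin": 0,"grip": 0},
    {"slide": [0.03,0,-0.04],"spin": 0,"grip": 0},
    {"slide": [0.03,-0.03,-0.04],"spin": 0,"grip": 0},
    {"slide": [0,-0.05,-0.01],"spin": 0,"grip": 0},
    {"slide": [0,-0.05,0],"spin": 0,"grip": 0},
    {"slide": [0,-0.05,0],"spin": 0,"grip": 0},
  ],
)

```text
t: 11.58
tool_pos: [477.4, 41.1, 244.1]
orientation: [0.001, 0.142, 0.99, 0.0]
ft_force: [0.3, -0.3, -0.3]
finger_gap: 0.3
finger_force: 0.0
```

Call:
carry_out(
  commands=[
    {"slide": [0,-0.05,0],"spin": 0,"grip": 0},
    {"slide": [0,-0.03,0],"spin": 0,"grip": 0},
    {"slide": [0,0,0],"spin": 0,"grip": 0},
    {"slide": [0,0,0],"spin": 0,"grip": 0},
  ],
)

```text
t: 12.08
tool_pos: [455.9, -34.3, 243.8]
orientation: [0.0, 0.143, 0.99, 0.0]
ft_force: [-0.8, 0.4, -0.5]
finger_gap: -0.2
finger_force: 0.0
```

```bash
python3 -c "
from h import *
st()
im=snap('top','top9.png'); a=snap('side','side9.png')
cv2.imwrite('pics/k.png',np.hstack([cv2.resize(im[170:270,150:250],(400,400),interpolation=cv2.INTER_CUBIC),cv2.resize(a[190:330,210:350],(400,400))])[:,:,::-1])
for t in (1.7,1.75,1.8,1.85):
    L=[(60-120*np.cos(t),y,55+120*np.sin(t)) for y in(55,-55)]
    print(t,(4*(proj('top',[W(x,C,TH) for x in L])-[150,170])).round(), ((proj('side',[W(x,C,TH) for x in L])-[210,190])*400/140+[400,0]).round())"
```

```text
t 12.075 tcp [455.9 -34.3 243.8] scale frame -32.8 -260.7 yaw err deg -0.015230614381358976 F [-0.8  0.4 -0.5] gap -0.22279325430222938 j [ 0.36 -0.02 -0.42  0.   -1.16 -2.22]
1.7 [[124.  64.]
 [304. 116.]] [[440. 127.]
 [540.  63.]]
1.75 [[128.  55.]
 [307. 107.]] [[436. 124.]
 [536.  60.]]
1.8 [[132.  46.]
 [311.  98.]] [[431. 121.]
 [531.  58.]]
1.85 [[135.  37.]
 [314.  89.]] [[427. 119.]
 [526.  56.]]
```

View pics/k.png

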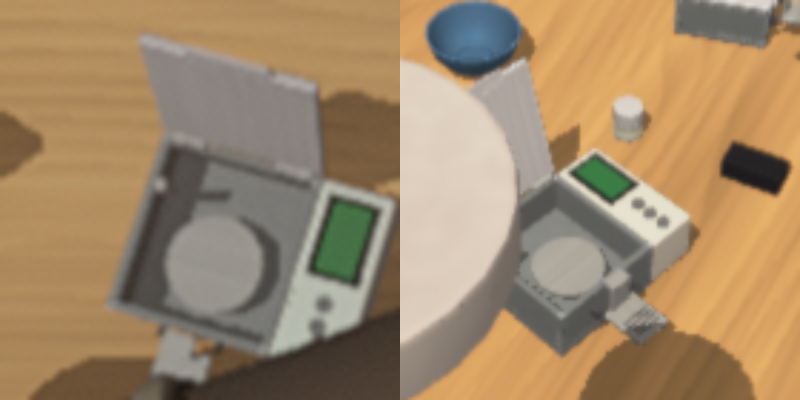

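The lid's far corners sit at (140,37) and (318,85). The prediction for 1.85 rad is (135,37) and (314,89), so the lid is fully open. The arm is well clear.

```bash
python3 -c "
from plant import ctrl
print(ctrl.sign_off())"
```

```text
the job is handed in; nothing more can be done
None
```

The gem scale is open: its tab released the lid, I pushed the lid back to its stop at about 1.85 rad, and I handed the job in at about 12 s with the arm clear.

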